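# Latch the refilled stapler on the bottle shop counter

## Task

The big stapler on the stock-taking counter has just been refilled and its top arm still stands open on its spring. Press the arm down until the catch holds it fully shut, then let go. Do not press the small stapler or the two-hole punch beside it.

Things in the scene. Friction and masses are not known exactly. Their poses are not given: they have to be found in the camera images.
- big_pad (a point): Point on top of the black press pad (87 x 50 mm) near the front end of the arm of the big grey stapler (fixed base 290 x 64), on the centre line, 33 mm from the arm's tip, 214 mm from the hinge behind. Open: 157 mm above the counter, pad rising 0.40 rad to the front. Shut: 76 mm high, 25 mm further forward, level. Open, its axes are: x level, from pad to hinge; y along the hinge axis; z up.
- big_arm (a joint): Hinge of the big stapler's arm, rad: 0 = open on its spring, 0.40 = fully shut on its stop. Pressed at the pad it takes about 3 N, rising to about 12 N near 0.335 as it meets the catch; past about 0.385 the catch pulls it home and holds it (over 3 N upwards reopens it). Let go earlier, it springs open. A push straight down from where the pad point starts stays on the pad.
- small_arm (a joint): Hinge of the top arm of the small stapler (140 x 36 mm base, same shape, half the size), rad: 0 = open on its spring, 0.30 = pressed shut; no catch. Not to be pressed.
- punch_arm (a joint): Hinge of the lever of the two-hole punch (85 x 125 mm base, 100 mm wide lever), rad: 0 = up on its spring, 0.30 = pressed down; no catch. Not to be pressed.
Things that resemble listed ones, but are neither listed nor needed, are in the scene too. Of the things that look like the part that bears punch_arm, the middle-sized one is meant.

How it is judged:
By the outcome, as a careful person would: the job done as asked, in the order asked, and still so for the second after the job is handed in, with the robot touching nothing.
It also fails if it takes over 35 s, if anything falls off the work surface, if the arm or the gripper's body presses on something with over 40 N, if the wrist force passes 120 N, or if a joint passes its speed limit or range.

## Robot

A 7-joint arm with a two-finger parallel gripper is mounted at the origin on the work surface. World frame = base frame: x ahead of the robot, y to its left, z up, the work surface at z = 0. Lengths are in m, angles in rad, forces in N, time in s.
With the tool pointing down it reaches from about 0.425 to 0.875 m from the base axis. Payload 4.7 kg.
Tool frame: the origin (TCP) lies on the front face of the gripper's body, between the roots of the fingers; the fingertips stand 70 mm ahead of it and the grasp point (between the pads) lies manip.grip_depth ahead of it (manip.grip_depth is the distance from the TCP to the grasp point, in m); z points along the fingers, y is the direction in which the jaws open and shut (so a half turn about z gives the same grasp; the last joint's range is limited). The gripper opens to 87 mm and grips with 3 to 60 N. Pads are 19 mm wide; open, the fingers measure 117 mm over their backs; the gripper's body (75 mm by 190 mm) begins 51 mm behind the grasp point.
Start: joints at [-1.302, 0.321, -0.07, 1.45, 0.023, 1.371, -0.057], TCP at [0.164, 0.629, 0.292] pointing down, gripper open.
Joint ranges: [-2.86, 2.86], [-0.3, 2.09], [-1.38, 1.24], [0.06, 2.45], [-1.56, 4.7], [0.09, 2.05], [-2.69, 2.69]. Speed limits (rad/s): [2.57, 2.57, 3.14, 3.14, 3.14, 3.14, 3.14].

## Interface

Orientations are given as a unit quaternion [w, x, y, z].
In Python, from cell import telemetry, vision, close_job, manip gives the robot as it stands.
- The arm moves only by the shell command python3 -m jog 'ROWS' [OPENING] [FORCE]. ROWS is JSON, a list of rows, each an object with "translation": the shift along the tool's x, y, z normalised to -1 to 1, where 1 is 0.5 m, a list of three; "rot": the turn, a rotation vector about the tool's x, y, z normalised to -1 to 1, where 1 is 2 rad, a list of three. A call has 1 to 8 rows; each row is the pose to reach, as a shift and turn from the pose measured when the call began, along the tool's axes at that moment; what a row does not reach only later rows make up. A row lasts 1/8 s, in which the tool goes at most 62.5 mm and 10.7 degrees, less where a joint would pass 70% of its speed; a pose out of reach is approached as far as the arm can. A call with a number of a shift or a turn outside -1 to 1 is refused whole. A call with a gripper value outside its range is refused whole. OPENING is the closure, from 0 (fully open) to 1 (shut), set as the call begins (- or left out, the last holds). The fingers move at their own pace and stop on an object; FORCE is the grip in N (left out, the last holds). Time passes only in rows, so rows that repeat a pose let the fingers close. It gives the time, the measured TCP pose, the force and the opening at its end, in the units of the state.
- telemetry.observe(): the state, without advancing time (a new reading comes with each control period).
- vision.camera(name): name is "scene" or "top" or "wrist"; returns a dict with "pixels" (400x640x3 uint8, red, green, blue), "range_z" (400x640 float32, m along the optical axis (not along the pixel's ray), 0 where there is no reading), "fx", "fy", "cx", "cy" (pixels), "R" (3x3) and "t" (3): a world point X has camera coordinates R X + t. Camera axes: x right, y down, z forward; pixel columns grow to the right and rows downward; lengths in m; the calibration is good to about 2 mm. A picture is of the moment at which its call begins.
- close_job(): hands the job in, once; it reports no verdict.
The state is a dict: "t": time; "q": joint angles; "qd": joint speeds; "tau": joint torques, N m; "tool_pos": TCP position; "eef_rot": TCP orientation; "force": force on the tool from outside, world axes, zero at the start; "wrist_torque": the same for the moment, N m; "opening": opening from 0.0 (shut) to 1.0 (fully open).
Only numpy, scipy, OpenCV 4.12 (cv2) and the standard library are available. Lean on these libraries where they do the work, as an engineer would, in place of code of your own. Each camera call takes 0.05 s, during which the arm holds its last target. There are 200 camera calls.

## Working session

There is one attempt and no reset: what is moved stays moved. The work goes in short steps, Python scripts to look and compute and a shell command to move; the robot and the scene stay as the last step left them, time stands still between calls to the robot, and variables do not carry over. Pictures are saved under pics/ and viewed, about 8 in all and at most 12, crops included, and the job is handed in when it is done.

```bash
mkdir -p pics
python3 - <<'E'
from cell import telemetry, vision, manip
import cv2,numpy as np
s=telemetry.observe(); print({k:np.round(v,3).tolist() for k,v in s.items()}, manip.grip_depth)
for n in ["top","scene"]:
    c=vision.camera(n); cv2.imwrite(f"pics/{n}.png",c["pixels"][:,:,::-1]); np.savez(f"{n}.npz",**c)
    print(n,c["fx"],c["cx"],c["cy"],np.round(c["R"],3).tolist(),c["t"])
E
```

```text
{'t': 0.0, 'q': [-1.302, 0.322, -0.07, 1.452, 0.023, 1.371, -0.057], 'qd': [0.0, -0.001, 0.0, -0.001, -0.001, -0.0, 0.001], 'tau': [0.001, -49.129, -0.403, -31.252, -0.064, 0.044, 0.0], 'tool_pos': [0.164, 0.629, 0.291], 'eef_rot': [-0.0, 0.127, 0.992, -0.001], 'force': [0.075, -0.162, -0.715], 'wrist_torque': [0.012, -0.011, 0.007], 'opening': 0.999} 0.051
top 460.268955845632 318.28418403557157 196.72981458398462 [[0.028, -1.0, 0.002], [-0.991, -0.028, -0.134], [0.134, 0.002, -0.991]] [-0.02346033  0.46062197  1.37370152]
scene 395.60239922583213 317.85689627619115 198.11605429457356 [[-0.45, 0.893, 0.004], [0.644, 0.328, -0.692], [-0.619, -0.308, -0.722]] [ 0.22907429 -0.1909522   1.40229937]
```

View pics/top.png

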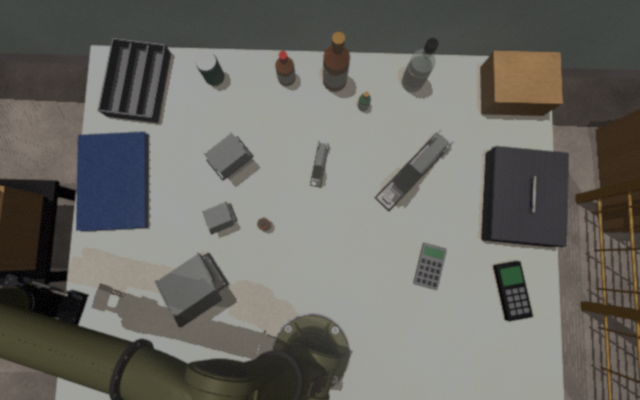

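View pics/scene.png

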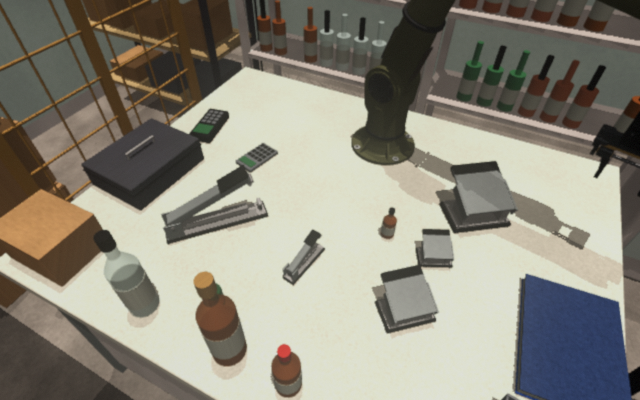

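The big stapler is at top (412,172) and scene (215,205), the small one at top (319,165), and the three punches at top (229,157), (220,217) and (192,288). The only full-size grey stapler is the one meant. Next I crop it in both views and measure its pad.

```bash
cat > h.py <<'E'
import numpy as np
def pts(c,mask):
    v,u=np.nonzero(mask&(c["range_z"]>0)); z=c["range_z"][v,u]
    X=np.c_[(u-c["cx"])/c["fx"]*z,(v-c["cy"])/c["fy"]*z,z]
    return (X-c["t"])@c["R"],u,v
E
python3 - <<'E'
import numpy as np,cv2
from h import pts
out=[]
for n,(u0,v0,u1,v1) in {"top":(365,125,465,215),"scene":(155,160,275,245)}.items():
    c=dict(np.load(n+".npz")); im=c["pixels"]
    out.append(cv2.resize(im[v0:v1,u0:u1,::-1],(400,int(400*(v1-v0)/(u1-u0))),interpolation=cv2.INTER_CUBIC))
    m=np.zeros(im.shape[:2],bool); m[v0:v1,u0:u1]=1
    P,u,v=pts(c,m); k=P[:,2]>.02; g=im[v,u].max(1).astype(int)
    print(n,"obj n",k.sum(),"xyz min",P[k].min(0).round(3),"max",P[k].max(0).round(3),"counter z",np.median(P[~k,2]).round(4))
    for th in (40,55):
        d=k&(g<th)&(P[:,2]>.09); print(" dark",th,d.sum(),P[d].mean(0).round(3) if d.any() else "", [u[d].mean(),v[d].mean()] if d.any() else "")
    hi=k&(P[:,2]>.08); print(" gray at high pts",np.percentile(g[hi],[5,25,50,75,95]))
    b=P[k]; r=cv2.minAreaRect(b[:,:2].astype(np.float32)); print(" rect",r)
    for lo in np.arange(.02,.19,.02):
        s=b[(b[:,2]>=lo)&(b[:,2]<lo+.02)]; print("  z",lo.round(2),len(s),s.mean(0).round(3) if len(s) else "")
h=max(o.shape[0] for o in out)
cv2.imwrite("pics/crop.png",np.hstack([cv2.copyMakeBorder(o,0,h-o.shape[0],0,0,0) for o in out]))
E
```

```text
top obj n 1179 xyz min [ 0.449 -0.419  0.02 ] max [ 0.671 -0.197  0.176] counter z 0.0012
 dark 40 0  
 dark 55 10 [ 0.516 -0.285  0.145] [np.float64(416.2), np.float64(174.7)]
 gray at high pts [ 56.  58.  81. 105. 108.]
 rect ((0.554102897644043, -0.30630719661712646), (0.05785690248012543, 0.2769850492477417), 48.81557083129883)
  z 0.02 32 [ 0.533 -0.281  0.026]
  z 0.04 45 [ 0.515 -0.266  0.049]
  z 0.06 145 [ 0.636 -0.379  0.071]
  z 0.08 148 [ 0.609 -0.353  0.09 ]
  z 0.1 165 [ 0.574 -0.323  0.109]
  z 0.12 134 [ 0.539 -0.288  0.129]
  z 0.14 313 [ 0.506 -0.259  0.15 ]
  z 0.16 197 [ 0.486 -0.241  0.166]
  z 0.18 0 
scene obj n 3167 xyz min [ 0.385 -0.563  0.02 ] max [ 0.683 -0.204  0.172] counter z 0.0004
 dark 40 0  
 dark 55 215 [ 0.523 -0.262  0.15 ] [np.float64(227.75813953488372), np.float64(181.90697674418604)]
 gray at high pts [ 52.  56.  73. 127. 143.]
 rect ((0.48895788192749023, -0.3992151618003845), (0.3088606894016266, 0.2737607955932617), 51.85078811645508)
  z 0.02 943 [ 0.553 -0.36   0.033]
  z 0.04 389 [ 0.551 -0.427  0.049]
  z 0.06 405 [ 0.588 -0.424  0.07 ]
  z 0.08 433 [ 0.574 -0.402  0.089]
  z 0.1 268 [ 0.573 -0.304  0.11 ]
  z 0.12 250 [ 0.535 -0.268  0.129]
  z 0.14 329 [ 0.515 -0.255  0.149]
  z 0.16 150 [ 0.494 -0.239  0.166]
  z 0.18 0
```

View pics/crop.png

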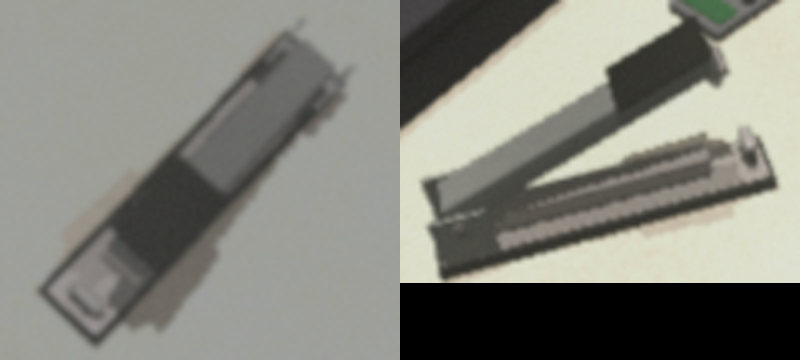

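Crop: the stapler is open, with its hinge at the far (upper right) end. The black pad is at about top pixel (407,177) and scene pixel (234,180), with the catch post at the front end of the base. I measure the pad centre in both views.

```bash
python3 - <<'E'
import numpy as np,cv2
from h import pts
R={}
for n,(u0,v0,u1,v1) in {"top":(365,125,465,215),"scene":(205,160,275,200)}.items():
    c=dict(np.load(n+".npz")); im=c["pixels"]
    m=np.zeros(im.shape[:2],bool); m[v0:v1,u0:u1]=1
    P,u,v=pts(c,m); k=(P[:,2]>.11)&(im[v,u].max(1)<70)
    b=np.zeros(im.shape[:2],np.uint8); b[v[k],u[k]]=1
    _,L,st,_=cv2.connectedComponentsWithStats(b,connectivity=4); i=1+st[1:,4].argmax()
    Q,u,v=pts(c,L==i)
    A=np.c_[Q[:,:2],np.ones(len(Q))]
    w=np.ones(len(Q),bool)
    for _ in range(8):
        f=np.linalg.lstsq(A[w],Q[w,2],rcond=None)[0]; e=Q[:,2]-A@f; w=(e>-.004)&(e<.006)
    Q=Q[w]; r=cv2.minAreaRect(Q[:,:2].astype(np.float32))
    print(n,w.sum(),"px",u.mean(),v.mean(),"mean",Q.mean(0).round(4),"rect",np.round(r[0],4),np.round(r[1],4),r[2],"z at rect c",f@[*r[0],1],"slope",np.arctan(np.hypot(*f[:2])),"rise dir",np.arctan2(f[1],f[0]))
E
python3 - <<'E'
import numpy as np
from scipy.spatial.transform import Rotation as T
from cell import telemetry
s=telemetry.observe();w,x,y,z=s["eef_rot"];print(T.from_quat([x,y,z,w]).as_matrix().round(3))
E
```

```text
top 413 px 406.8194130925508 178.45372460496614 mean [ 0.5034 -0.2569  0.1571] rect [ 0.5042 -0.2585] [0.0487 0.0798] 46.507232666015625 z at rect c 0.15644465788942383 slope 0.396339682557244 rise dir 2.4330472793447835
scene 378 px 232.2408906882591 180.78542510121457 mean [ 0.5132 -0.2543  0.1552] rect [ 0.5116 -0.2561] [0.0498 0.0776] 45.68735122680664 z at rect c 0.1553116825010108 slope 0.4022582562428972 rise dir 2.4552664837027
[[-0.968  0.252 -0.   ]
 [ 0.252  0.968 -0.002]
 [-0.    -0.002 -1.   ]]
```

Pad point is about (0.507, -0.257, 0.156), slope 0.40, rising toward (-0.75, 0.66). This fits the stated 157 mm height, the 87×50 mm pad and the reach (r = 0.57). I go round the base in two legs with the gripper shut.

```bash
R='import numpy as np'; python3 -m jog '[{"translation":[-0.1,-0.07,0],"rot":[0,0,0]},{"translation":[-0.2,-0.144,0],"rot":[0,0,0]},{"translation":[-0.3,-0.215,0],"rot":[0,0,0]},{"translation":[-0.4,-0.287,0],"rot":[0,0,0]},{"translation":[-0.5,-0.36,0],"rot":[0,0,0]},{"translation":[-0.6,-0.43,0],"rot":[0,0,0]},{"translation":[-0.7,-0.5,0],"rot":[0,0,0]},{"translation":[-0.8,-0.575,0],"rot":[0,0,0]}]' 1 30
cat > rel.py <<'E'
import sys,numpy as np
from scipy.spatial.transform import Rotation as T
from cell import telemetry
s=telemetry.observe();w,x,y,z=s["eef_rot"];M=T.from_quat([x,y,z,w]).as_matrix()
g=np.array([float(a) for a in sys.argv[1:4]])
print("pos",np.round(s["tool_pos"],4),"q",np.round(s["q"],2),"F",np.round(s["force"],1),"t",s["t"])
print("rows shift",(M.T@(g-s["tool_pos"])/.5).round(4),"rot to vertical",(np.cross(M[:,2],[0,0,-1])@M/2).round(4))
E
python3 rel.py 0.504 -0.253 0.29
```

```text
t: 1.1
tool_pos: [0.4792, 0.248, 0.2916]
eef_rot: [-0.0, 0.127, 0.992, -0.001]
force: [0.7, 1.0, -0.1]
opening: 0.173
pos [0.4792 0.248  0.2916] q [-0.78  0.08  0.27  1.74 -0.02  1.33  0.81] F [ 0.7  1.  -0.1] t 1.1
rows shift [-0.3001 -0.9573  0.0047] rot to vertical [-0.0008 -0.      0.    ]
```

```bash
python3 -m jog '[{"translation":[-0.04,-0.12,0],"rot":[0,0,0]},{"translation":[-0.08,-0.24,0],"rot":[0,0,0]},{"translation":[-0.11,-0.36,0],"rot":[0,0,0]},{"translation":[-0.15,-0.48,0],"rot":[0,0,0]},{"translation":[-0.19,-0.6,0],"rot":[0,0,0]},{"translation":[-0.23,-0.72,0],"rot":[0,0,0]},{"translation":[-0.26,-0.84,0],"rot":[0,0,0]},{"translation":[-0.3,-0.957,0],"rot":[0,0,0]}]'
python3 rel.py 0.504 -0.253 0.236
python3 - <<'E'
from cell import vision
import cv2
for n in ["scene"]:
    c=vision.camera(n); cv2.imwrite("pics/s2.png",cv2.resize(c["pixels"][60:260,120:360,::-1],None,fx=2.5,fy=2.5))
E
```

```text
t: 2.1
tool_pos: [0.5033, -0.2512, 0.2924]
eef_rot: [0.0, 0.127, 0.992, -0.0]
force: [0.7, 0.1, -0.2]
opening: 0.004
pos [ 0.5033 -0.2512  0.2924] q [-0.27  0.16  0.76  1.7  -0.11  1.33  1.83] F [ 0.7  0.1 -0.2] t 2.1
rows shift [-0.0022 -0.003   0.1127] rot to vertical [-0.0004  0.0002  0.    ]
```

View pics/s2.png

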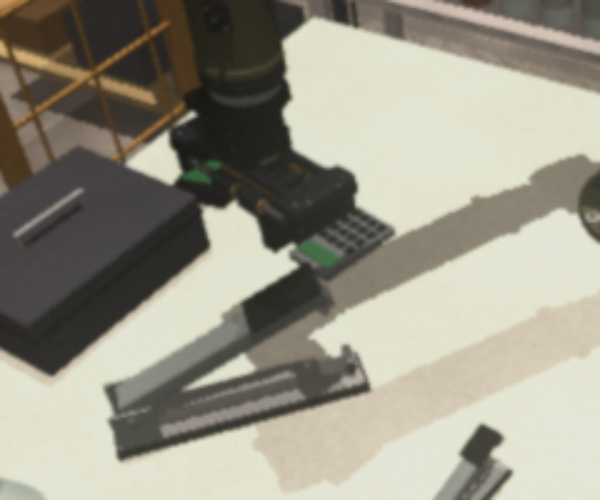

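The shut fingers (crop 275,245) are above the black pad (285,300), with nothing in between. I go down to first contact.

```bash
python3 -m jog '[{"translation":[0,-0.003,0.05],"rot":[0,0,0]},{"translation":[-0.002,-0.003,0.09],"rot":[0,0,0]},{"translation":[-0.002,-0.003,0.12],"rot":[0,0,0]},{"translation":[-0.002,-0.003,0.14],"rot":[0,0,0]},{"translation":[-0.002,-0.003,0.16],"rot":[0,0,0]},{"translation":[-0.002,-0.003,0.18],"rot":[0,0,0]},{"translation":[-0.002,-0.003,0.18],"rot":[0,0,0]}]'
python3 rel.py 0.504 -0.253 0.146
python3 - <<'E'
from cell import vision
import cv2
c=vision.camera("scene"); cv2.imwrite("pics/s3.png",cv2.resize(c["pixels"][110:260,140:320,::-1],None,fx=3.3,fy=3.3))
E
```

```text
t: 3.02
tool_pos: [0.5022, -0.2635, 0.2022]
eef_rot: [0.001, 0.131, 0.991, -0.005]
force: [1.1, -0.6, 2.5]
opening: 0.008
pos [ 0.5022 -0.2635  0.2022] q [-0.22  0.25  0.75  1.8  -0.18  1.16  1.89] F [ 1.1 -0.6  2.5] t 3.025
rows shift [0.0023 0.0223 0.1122] rot to vertical [-0.0048  0.0014 -0.    ]
```

View pics/s3.png

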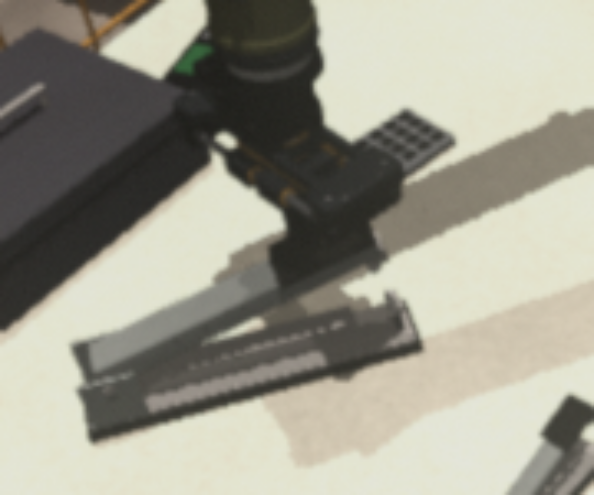

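The fingers are on the pad and the arm is going down at 2.5 N. The tool has crept 10 mm in -y (cause unclear), so I correct that while pressing slowly.

```bash
python3 -m jog '[{"translation":[0.002,0.01,0],"rot":[-0.005,0.001,0]},{"translation":[0.002,0.02,0],"rot":[-0.005,0.001,0]},{"translation":[0.002,0.02,0],"rot":[-0.005,0.001,0]}]'
python3 rel.py 0.504 -0.253 0.146
```

```text
t: 3.45
tool_pos: [0.5042, -0.2534, 0.2028]
eef_rot: [0.001, 0.131, 0.991, 0.0]
force: [-0.3, -0.7, 2.5]
opening: 0.002
pos [ 0.5042 -0.2534  0.2028] q [-0.23  0.24  0.75  1.81 -0.18  1.16  1.88] F [-0.3 -0.7  2.5] t 3.45
rows shift [0.0008 0.0006 0.1136] rot to vertical [ 0.0003  0.0008 -0.    ]
```

```bash
python3 -m jog '[{"translation":[0,0,0.015],"rot":[0,0,0]},{"translation":[0,0,0.03],"rot":[0,0,0]},{"translation":[0,0,0.045],"rot":[0,0,0]},{"translation":[0,0,0.06],"rot":[0,0,0]},{"translation":[0,0,0.07],"rot":[0,0,0]},{"translation":[0,0,0.08],"rot":[0,0,0]},{"translation":[0,0,0.08],"rot":[0,0,0]}]'
python3 rel.py 0.504 -0.253 0.146
```

```text
t: 4.32
tool_pos: [0.5042, -0.2533, 0.1624]
eef_rot: [0.001, 0.131, 0.991, 0.0]
force: [-1.8, 1.7, 3.2]
opening: 0.0
pos [ 0.5042 -0.2533  0.1624] q [-0.21  0.29  0.73  1.85 -0.22  1.09  1.91] F [-1.8  1.7  3.2] t 4.325
rows shift [0.0006 0.0005 0.0329] rot to vertical [ 0.0002  0.0006 -0.    ]
```

```bash
python3 -m jog '[{"translation":[0,0,0.01],"rot":[0,0,0]},{"translation":[0,0,0.018],"rot":[0,0,0]},{"translation":[0,0,0.024],"rot":[0,0,0]},{"translation":[0,0,0.029],"rot":[0,0,0]},{"translation":[0,0,0.034],"rot":[0,0,0]},{"translation":[0,0,0.034],"rot":[0,0,0]}]'
python3 rel.py 0.504 -0.253 0.144
```

```text
t: 5.08
tool_pos: [0.5044, -0.2537, 0.1461]
eef_rot: [0.001, 0.131, 0.991, 0.0]
force: [-2.1, 1.3, 6.5]
opening: 0.008
pos [ 0.5044 -0.2537  0.1461] q [-0.2   0.31  0.73  1.86 -0.24  1.06  1.92] F [-2.1  1.3  6.5] t 5.075
rows shift [0.001  0.0011 0.0042] rot to vertical [0.0002 0.0008 0.    ]
```

The tool is at the expected shut height, but 6.5 N could still be short of the stop. I press on in 1–2 mm steps until the force rises.

```bash
python3 -m jog '[{"translation":[0,0,0.002],"rot":[0,0,0]},{"translation":[0,0,0.004],"rot":[0,0,0]},{"translation":[0,0,0.004],"rot":[0,0,0]}]'; python3 -m jog '[{"translation":[0,0,0.003],"rot":[0,0,0]},{"translation":[0,0,0.003],"rot":[0,0,0]}]'
python3 rel.py 0.504 -0.253 0.144
```

```text
t: 5.45
tool_pos: [0.5043, -0.2537, 0.1457]
eef_rot: [0.001, 0.131, 0.991, 0.001]
force: [-5.5, 3.5, 14.6]
opening: 0.004
t: 5.7
tool_pos: [0.5043, -0.2538, 0.1457]
eef_rot: [0.001, 0.131, 0.991, 0.001]
force: [-5.0, 3.5, 13.9]
opening: 0.006
pos [ 0.5043 -0.2538  0.1457] q [-0.2   0.31  0.73  1.86 -0.24  1.06  1.93] F [-5.   3.5 13.9] t 5.7
rows shift [0.001  0.0014 0.0035] rot to vertical [ 0.0015  0.0005 -0.    ]
```

The height stays at 0.1457 while the force rises to 14 N, so the arm is on its stop. I let go straight up and look.

```bash
python3 -m jog '[{"translation":[0,0,-0.01],"rot":[0,0,0]},{"translation":[0,0,-0.04],"rot":[0,0,0]},{"translation":[0,0,-0.1],"rot":[0,0,0]},{"translation":[0,0,-0.18],"rot":[0,0,0]},{"translation":[0,0,-0.26],"rot":[0,0,0]},{"translation":[0,0,-0.3],"rot":[0,0,0]},{"translation":[0,0,-0.3],"rot":[0,0,0]},{"translation":[0,0,-0.3],"rot":[0,0,0]}]'
python3 rel.py 0.504 -0.253 0.3
python3 - <<'E'
from cell import vision
import cv2,numpy as np
from h import pts
c=vision.camera("scene"); im=c["pixels"]; cv2.imwrite("pics/s4.png",cv2.resize(im[110:330,140:480,::-1],None,fx=2.3,fy=2.3))
m=np.zeros(im.shape[:2],bool); m[165:245,155:275]=1
P,u,v=pts(c,m)
# along axis from pad point forward
f=np.array([-.75,.66]); a=(P[:,:2]-[.507,-.257])@f; b=(P[:,:2]-[.507,-.257])@[-f[1],f[0]]
for x in np.arange(-.2,.09,.03):
    k=(abs(a-x)<.015)&(abs(b)<.02)&(P[:,2]<.2); print(round(x,2),k.sum(),np.percentile(P[k,2],90).round(3) if k.any() else "")
# before/after change at small stapler and punches
c0=np.load("scene.npz"); d=abs(c["range_z"]-c0["range_z"])
for n,(u0,v0,u1,v1) in dict(small=(275,225,330,285),p1=(370,260,445,335),p2=(412,225,460,270),p3=(440,155,520,235)).items():
    print(n,"depth change p95",np.percentile(d[v0:v1,u0:u1],95).round(4))
E
```

```text
t: 6.7
tool_pos: [0.5037, -0.254, 0.2949]
eef_rot: [0.0, 0.131, 0.991, 0.002]
force: [0.3, 0.1, -0.5]
opening: 0.005
pos [ 0.5037 -0.254   0.2949] q [-0.26  0.16  0.77  1.69 -0.12  1.34  1.83] F [ 0.3  0.1 -0.5] t 6.7
rows shift [-0.0001  0.0021 -0.0102] rot to vertical [ 0.0015 -0.0001 -0.    ]
-0.2 35 0.071
-0.17 182 0.071
-0.14 267 0.071
-0.11 262 0.071
-0.08 257 0.071
-0.05 246 0.071
-0.02 237 0.076
0.01 232 0.077
0.04 218 0.077
0.07 111 0.076
small depth change p95 0.0056
p1 depth change p95 0.0048
p2 depth change p95 0.0057
p3 depth change p95 0.0065
```

View pics/s4.png

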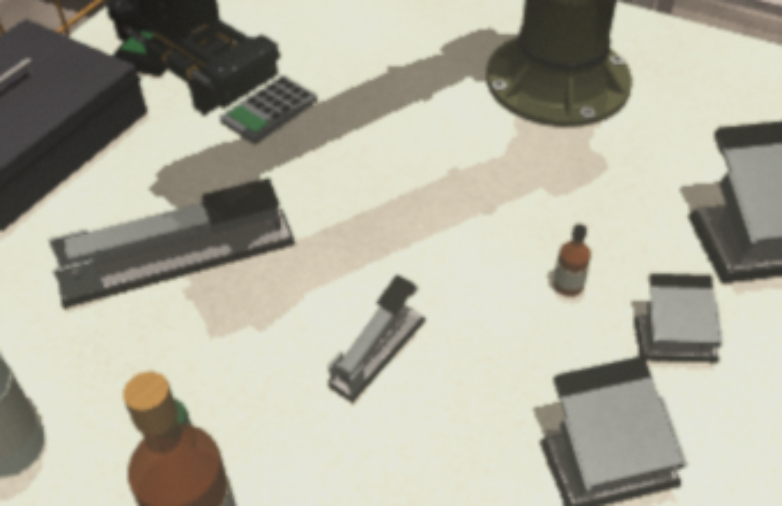

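The stapler (crop 170,240) is shut and level, with the pad at 76–77 mm. The robot is clear of it, and the small stapler and punches look unchanged.

```bash
python3 -c "from cell import close_job; print(close_job())"
```

```text
the job is handed in; nothing more can be done
None
```

The big stapler's arm is pressed fully shut and its catch is holding it. I let go, moved clear and handed the job in at about 6.8 s.

- **Pressing:** I pushed the pad down with the gripper shut. The tool stopped at the expected shut height (TCP 0.1457 m) while the force rose to about 14 N, so the arm was on its stop.
- **After letting go:** The arm stayed level with the pad 76–77 mm above the counter, against 76 mm given. The wrist force was back to about 0 N.
- **Other items:** In the last picture the small stapler and all three punches look as they did before. Their depth readings changed by no more than 6.5 mm, which I took as camera noise without measuring it separately.
- **Disagreements:** The two camera views put the pad centre about 8 mm apart, which was still well within the pad. At first contact the tool crept about 10 mm sideways for a reason I did not find; I corrected it before pressing further.

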